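# Clamp the prosthetic tube in the pipe vise

## Robot

A 7-joint arm with a two-finger parallel gripper is mounted at the origin on a cart in front of the work surface, level with it; the furniture and walls round the work are solid. World frame = base frame: x ahead of the robot, y to its left, z up, the work surface at z = 0. Lengths are in mm, angles in rad, forces in N, time in s.
With the tool pointing down it reaches from about 425 to 950 mm from the base axis. Payload 16.7 kg.
Tool frame: the origin (TCP) lies at the centre of the arm's flange, where the gripper is bolted on; the fingertips stand 199 mm ahead of it and the grasp point (between the pads) lies 180 mm ahead of it; z points along the fingers, y is the line along which they close (so a half turn about z gives the same grasp; the last joint's range is limited). The gripper opens to 94 mm and grips with 3 to 60 N. Pads are 16 mm wide; open, the fingers measure 119 mm over their backs; the gripper's body (75 mm by 177 mm) begins 78 mm behind the grasp point.
Start: joints at [1.065, 0.426, 0.074, 1.606, -0.034, 1.111, -0.067], TCP at [235.095, -632.707, 404.667] pointing down, gripper open.
Joint ranges: [-2.85, 2.85], [-0.5, 2.14], [-1.23, 1.37], [0.21, 2.46], [-1.02, 4.16], [0.16, 2.05], [-2.73, 2.73]. Speed limits (rad/s): [1.89, 1.89, 2.39, 2.39, 3.01, 3.01, 3.01].

## Interface

Orientations are given as [roll, pitch, yaw] about the fixed x, y, z axes, in that order (R = Rz(yaw) Ry(pitch) Rx(roll)).
In Python, from workcell import ctrl, optics, close_job, search_frame gives the robot as it stands. The module is installed in compiled form; this text tells all that it offers.
- The arm moves only by the tool arm_command, never from a script. Its argument "moves" is a list of rows, each a list of 5 numbers: the opening, from 0 (shut) to 1 (fully open), then the shift along the tool's x, y, z in mm, then the turn about the tool's z in rad. In form: [[fingers, dx, dy, dz, spin], ...]. A call has 1 to 8 rows; each row shifts and turns the commanded pose from where the row before left it, along the tool's axes as they then stand; what a row does not reach is not made up. A row lasts 1/8 s, in which the tool goes at most 62.5 mm and 10.7 degrees, less where a joint would pass 70% of its speed; a pose out of reach is approached as far as the arm can. A call with a gripper value outside its range is refused whole. The fingers move at their own pace and stop on an object; the grip force is fixed at half the most. Time passes only in rows, so rows that do not move let the fingers close. It gives the time, the measured TCP pose, the force, the opening and the grip force at its end, in the units of the state.
- ctrl.state(): the state, without advancing time (a new reading comes with each control period).
- optics.grab_frame(name): name is "scene" or "top" or "wrist"; returns the picture (384x512x3 uint8, red, green, blue); there is no depth.
- optics.camera_params(name): a dict with "camera_matrix" (3x3 intrinsics, pixels), "dist_coeffs" ([k1, k2, p1, p2, k3] as OpenCV has them; the pictures are not rectified), "pose" (4x4, takes a point from camera to world coordinates). Camera axes: x right, y up, looking along -z (the intrinsics and any distortion apply to the point x, -y, -z); pixel columns grow to the right and rows downward; lengths in mm; the calibration is good to about 2 mm. A picture is of the moment at which its call begins: read the wrist's pose just before it. camera_params takes no time and is no camera call; for the wrist camera it gives the pose at the moment of the call.
- close_job(): hands the job in; it is judged then, once.
Trained networks look in the newest picture that a camera, given by its name, has taken for a name from the list of things; names that differ only in an ending like _2 or _b are one class to them, and where a whole thing is asked for, a point or a joint stands for the part that bears it (a point fixed in the world has none). Each returns a list of dicts, best first, with "conf" (0 to 1); they miss things now and then, are a little off and sometimes report something else, mostly with a low value. They report only what shows in the picture. A call takes as long as a camera call. They do not tell look-alikes from the thing itself.
- search_frame(name, camera): "bbox" ([left, top, right, bottom] in pixels, round what is visible of it).
The state is a dict: "t": time; "joint_pos": joint angles; "joint_velocities": joint speeds; "joint_efforts": joint torques, N m; "eef_pos": TCP position; "eef_rot": TCP orientation; "ft_force": force on the tool from outside, world axes, zero at the start; "wrist_torque": the same for the moment, N m; "width": opening from 0.0 (shut) to 1.0 (fully open); "grip_force": force on a finger pad.
Only numpy, scipy, OpenCV 4.12 (cv2) and the standard library are available. Lean on these libraries where they do the work, as an engineer would, in place of code of your own. Each camera call takes 0.05 s, during which the arm holds its last target. There are 200 camera calls.

## Task

Two green pipe vises stand on the bench and an aluminium prosthesis tube lies in the V of one of them. Turn that vise's crank clockwise (seen from above) until its rubber-faced jaw has come down and is pressing firmly on the tube (about a quarter turn past first touch), leaving the tube lying in the V, then let go of the crank. Do not turn the crank of the empty vise.

Things in the scene. Friction and masses are not known exactly. Their poses are not given: they have to be found in the camera images.
- vise: The green pipe vise that holds the tube, fixed to the bench: base 132 x 100 x 14 mm, two posts, crosspiece at 136 to 158 mm height. Origin: centre of its underside. z up, the upright screw's axis (x = y = 0); y runs along the V and the tube; yaw varies. The tube's underside rests 38 mm above the bench, its top at 68 mm; a sprung rubber-faced pad comes down on it.
- vise_screw (a joint): That vise's crank angle, rad: 0 open, grows clockwise seen from above, stop at 6.0; starts at 0 to 1.6. Crank height is constant. Jaw lowers 3.18 mm per rad; pad meets tube at 4.0, then a spring presses it (4 N, plus 1.5 N per mm). About 3 N at the knob turns it; it stays where left. At value q the knob lies 50 mm from the axis, at angle -q from the vise's +x about its z.
- vise_knob (a point): Middle of the upright black knob on that crank: 21 mm diameter, 43 mm tall (190 to 233 mm above the bench, this point at 211.5 mm), free to spin on its pin, 50 mm from the screw axis. The steel crank arm and hub below it reach up to 188.5 mm.
- tube: Aluminium pylon tube, 30 mm diameter, 160 mm long, loose, lying in the V of the vise. Origin: middle of its length, at its underside (15 mm below its axis). y along its length.
- spare_knob (a point): Middle of the same black knob on the other, empty vise, which is identical (its crank stands at any angle).
Mind the look-alikes: they are no part of the job. What is shaped like the vise but orange is not meant.

How it is judged:
By the outcome, as a careful person would: the job done as asked, in the order asked, and still so for the second after the job is handed in, with the robot touching nothing.
It also fails if it takes over 35 s, if anything falls off the work surface, if the arm or the gripper's body presses on something with over 40 N, if the wrist force passes 120 N, or if a joint passes its speed limit or range.

## Working session

There is one attempt and no reset: what is moved stays moved. The work goes in short steps, Python scripts to look and compute and a tool call to move; the robot and the scene stay as the last step left them, time stands still between calls to the robot, and variables do not carry over. Pictures are saved under pics/ and viewed, at most 10 in all, crops included, and the job is handed in when it is done.

Besides the shell and the picture viewer there is one more tool, called in YAML: its name, and indented under it one key for each argument. arm_command: Moves the arm, as the interface text tells. Its arguments: {"type":"object","properties":{"moves":{"type":"array"}},"required":["moves"]}

```bash
mkdir -p pics; python3 - <<'E'
from workcell import ctrl, optics, search_frame
import cv2, numpy as np
s=ctrl.state(); print(s['t'],s['eef_pos'],s['eef_rot'],s['width'])
ims=[]
for c in ["scene","top"]:
    im=optics.grab_frame(c); cv2.imwrite(f"pics/{c}0.png",im[:,:,::-1])
    p=optics.camera_params(c); print(c,np.round(p['pose'],3).tolist(),p['camera_matrix'],p['dist_coeffs'])
    for n in ["vise","vise_knob","tube"]:
        print(n,[(np.round(d['bbox']).tolist(),round(d['conf'],2)) for d in search_frame(n,c)])
E
```

```text
0.0 [ 235.05429507 -632.56177235  404.00873247] [-3.14037751e+00  9.81535692e-05  3.55775996e-01] 1.000225613287985
scene [[-0.638, 0.562, -0.527, -271.294], [-0.77, -0.465, 0.437, 414.66], [0.0, 0.684, 0.729, 1230.433], [0.0, 0.0, 0.0, 1.0]] [[425.96389089   0.         246.16800144]
 [  0.         425.96389089 193.54048636]
 [  0.           0.           1.        ]] [0.02979899 0.         0.         0.         0.        ]
vise []
vise_knob [([240.0, 168.0, 253.0, 198.0], 0.67)]
tube [([223.0, 205.0, 262.0, 226.0], 0.64)]
top [[0.147, 0.944, -0.294, -11.097], [-0.989, 0.141, -0.043, -328.663], [0.001, 0.297, 0.955, 1748.423], [0.0, 0.0, 0.0, 1.0]] [[483.39544106   0.         258.87930769]
 [  0.         483.39544106 191.35557623]
 [  0.           0.           1.        ]] [0.04621837 0.         0.         0.         0.        ]
vise [([234.0, 170.0, 271.0, 215.0], 0.94), ([368.0, 217.0, 400.0, 239.0], 0.52)]
vise_knob [([244.0, 169.0, 265.0, 187.0], 0.66), ([389.0, 219.0, 400.0, 230.0], 0.38)]
tube [([225.0, 179.0, 265.0, 205.0], 0.51)]
```

View pics/scene0.png

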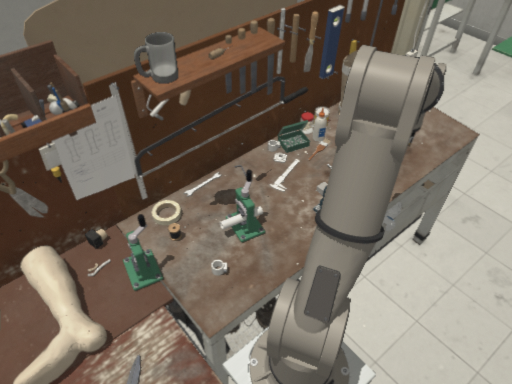

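View pics/top0.png

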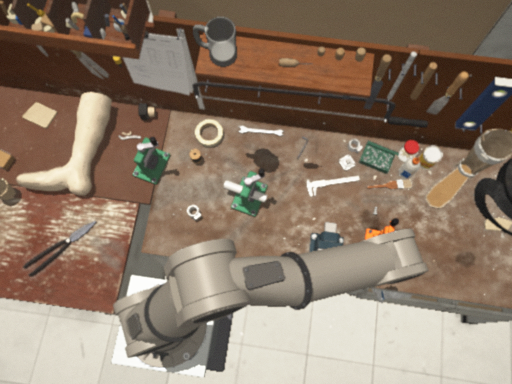

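The tube vise is near (247,215) in scene and (248,193) in top. The empty one is at (142,265) in scene and (150,160) in top. I'll enlarge both views to get the crank angle.

```bash
python3 - <<'E'
import cv2, numpy as np
a=cv2.imread("pics/scene0.png")[160:250,210:280]; b=cv2.imread("pics/top0.png")[160:250,210:280]
f=lambda x:cv2.resize(x,None,fx=5.7,fy=5.7,interpolation=cv2.INTER_CUBIC)
cv2.imwrite("pics/crop0.png",np.hstack([f(a),f(b)]))
E
```

```text
(no output)
```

View pics/crop0.png

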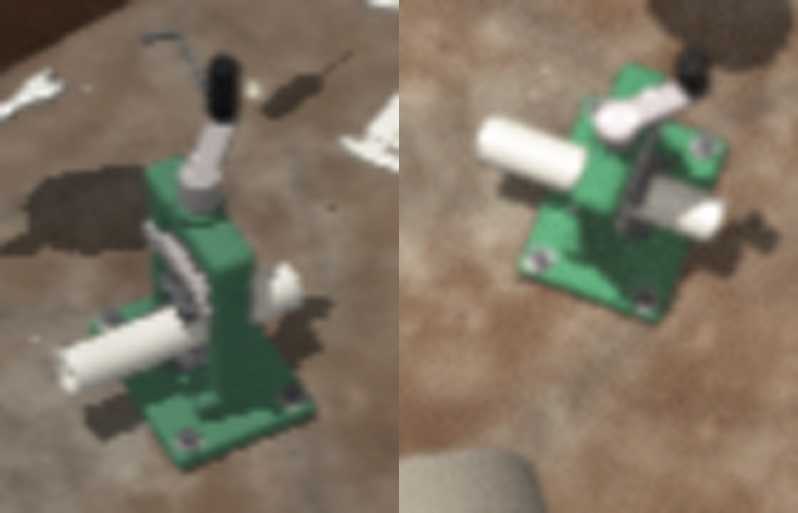

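```bash
cat > h.py <<'E'
from workcell import ctrl, optics, search_frame
import cv2, numpy as np
F=np.diag([1,-1,-1.])
def back(c,uv,z,p=None):
    p=p or optics.camera_params(c); T=np.array(p['pose'])
    n=cv2.undistortPoints(np.array([[uv]],float),np.array(p['camera_matrix']),np.array(p['dist_coeffs']))[0,0]
    d=T[:3,:3]@F@np.array([n[0],n[1],1]); o=T[:3,3]
    return o+d*(z-o[2])/d[2]
def proj(c,P,p=None):
    p=p or optics.camera_params(c); T=np.array(p['pose'])
    q=(np.atleast_2d(P)-T[:3,3])@T[:3,:3]@F
    return cv2.projectPoints(q,np.zeros(3),np.zeros(3),np.array(p['camera_matrix']),np.array(p['dist_coeffs']))[0][:,0]
E
python3 - <<'E'
from h import *
g=lambda u,v,o=0:(210+(u-o)/5.7-.4,160+v/5.7-.4)
for c,o,d in [("scene",0,dict(knob=((223,90),211.5),hub=((203,168),184),c1=((187,465),14),c2=((312,410),14),t1=((68,368),53),t2=((290,287),53))),
 ("top",399,dict(knob=((693,72),211.5),hub=((616,118),184),c1=((521,272),14),c2=((655,320),14),c3=((725,150),14),c4=((635,65),14),t1=((488,140),53),t2=((708,212),53)))]:
    for k,(uv,z) in d.items(): print(c,k,np.round(back(c,g(*uv,o),z)))
E
```

```text
scene knob [ 525. -257.  212.]
scene hub [ 503. -223.  184.]
scene c1 [ 438. -156.   14.]
scene c2 [ 421. -245.   14.]
scene t1 [ 521. -128.   53.]
scene t2 [ 483. -279.   53.]
top knob [ 530. -257.  212.]
top hub [ 504. -215.  184.]
top c1 [ 446. -157.   14.]
top c2 [ 427. -249.   14.]
top c3 [ 549. -277.   14.]
top c4 [ 599. -209.   14.]
top t1 [ 520. -126.   53.]
top t2 [ 493. -273.   53.]
```

Vise centre is about (502,-218), yaw about -12° and q about 0.8, with the knob near (527,-257). I'll move above it and check with the wrist camera.

arm_command:
  moves:
    - [1, 25, -15, -12, 0]
    - [1, 50, -31, -12, 0]
    - [1, 50, -31, -12, 0]
    - [1, 50, -31, -10, 0]
    - [1, 50, -31, 0, 0]
    - [1, 50, -31, 0, 0]
    - [1, 50, -31, 0, 0]
    - [1, 50, -31, 0, 0]

```text
t: 1.4
eef_pos: [506.7, -283.0, 451.0]
eef_rot: [3.141, -0.0, 0.356]
ft_force: [0.7, -1.1, 0.0]
width: 1.003
grip_force: 0.0
```

```bash
cat > look.py <<'E'
from h import *
import sys
s=ctrl.state(); print(s['t'],s['eef_pos'].round(1),s['eef_rot'].round(3),s['width'],s['ft_force'].round(1))
p=optics.camera_params("wrist"); im=optics.grab_frame("wrist"); cv2.imwrite(f"pics/{sys.argv[1]}.png",im[:,:,::-1])
for d in search_frame("vise_knob","wrist"):
    b=d['bbox']; uv=((b[0]+b[2])/2,(b[1]+b[3])/2); print(np.round(b),round(d['conf'],2),back("wrist",uv,211.5,p).round(1))
E
python3 look.py w1
```

```text
1.4 [ 506.7 -283.   451. ] [ 3.141 -0.     0.356] 1.002791857971146 [ 0.7 -1.1  0. ]
[158. 157. 248. 197.] 0.89 [ 520.8 -237.3  211.5]
```

View pics/w1.png

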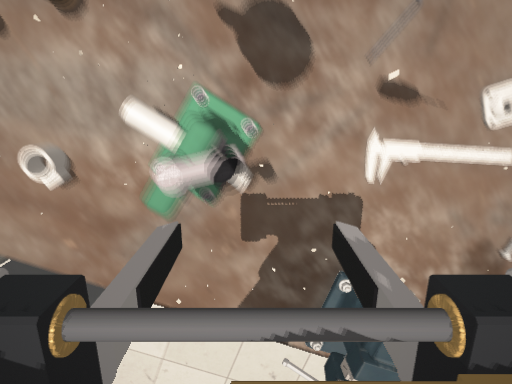

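The picture is blurred by motion: knob at about (233,165), hub at about (168,175). I'll retake it now the arm is still.

```bash
python3 look.py w2; python3 - <<'E'
import cv2; im=cv2.imread("pics/w2.png")[80:240,100:300]; cv2.imwrite("pics/w2c.png",cv2.resize(im,None,fx=3.5,fy=3.5,interpolation=cv2.INTER_CUBIC))
E
```

```text
1.5 [ 509.4 -278.8  450.8] [-3.14e+00 -2.00e-03  3.64e-01] 0.9975539359026061 [-0.4 -0.6  0. ]
[162. 161. 252. 202.] 0.8 [ 521.1 -236.   211.5]
```

View pics/w2c.png

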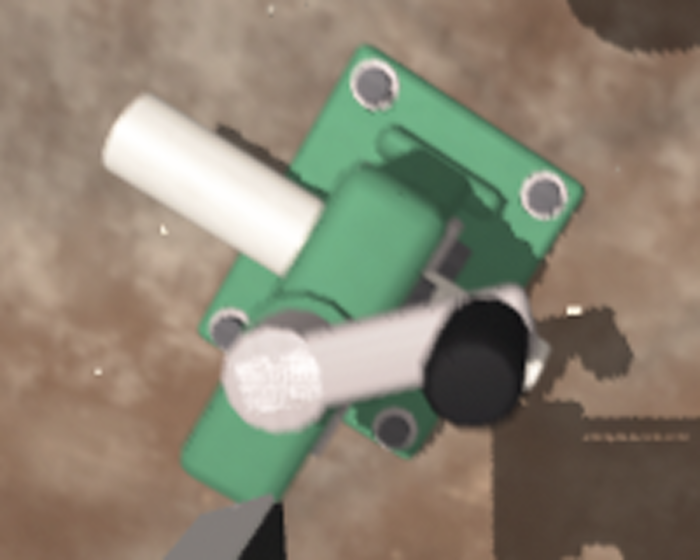

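Knob top is at about (234,188), hub top at (178,188), and all four base corners show in the crop. I'll fit the vise pose from these.

```bash
python3 - <<'E'
from h import *
from scipy.optimize import least_squares
p=optics.camera_params("wrist")
px=np.array([(583,192),(365,43),(200,330),(410,459),(272,379),(471,377),(478,350)])/3.5+[99.6,79.6]
def pts(v):
    x,y,a,q=v; R=np.array([[np.cos(a),-np.sin(a)],[np.sin(a),np.cos(a)]])
    L=np.array([(66,-50,14),(66,50,14),(-66,50,14),(-66,-50,14),(0,0,188.5),(50*np.cos(q),-50*np.sin(q),233),(50*np.cos(q),-50*np.sin(q),211.5)],float)
    L[:,:2]=L[:,:2]@R.T+[x,y]; return L
# base corner crop check: far corners +x
r=least_squares(lambda v:(proj("wrist",pts(v),p)-px).ravel(),[502,-218,-.21,.8])
print(r.x.round(3),r.fun.round(1)); k=pts(r.x)[6]; print("knob",k.round(1))
for uv,z in zip(px,[14]*4+[188.5,233,211.5]): print(back("wrist",uv,z,p).round(1))
s=ctrl.state(); y=s['eef_rot'][2]; d=k[:2]-s['eef_pos'][:2]
print(s['eef_pos'],s['eef_rot'],"tool dx,dy",d@[np.cos(y),np.sin(y)],d@[np.sin(y),-np.cos(y)])
E
```

```text
[ 4.97831e+02 -2.20495e+02 -2.23000e-01  7.29000e-01] [ 1.6 -0.8 -1.1 -1.7 -2.8  0.7 -0.6  1.5  1.5  0.5  0.1 -0.1  0.1  0. ]
knob [ 526.8 -261.2  211.5]
[ 549.4 -282.2   14. ]
[ 571.8 -188.2   14. ]
[ 446.9 -160.5   14. ]
[ 424.8 -254.7   14. ]
[ 497.8 -219.3  188.5]
[ 526.8 -261.2  233. ]
[ 526.8 -261.2  211.5]
[ 506.36244697 -283.72192554  450.6551688 ] [-3.14150054e+00  7.56377327e-07  3.58136100e-01] tool dx,dy 27.04293733686571 -13.890051882064954
```

arm_command:
  moves:
    - [1, 28, -15, 0, 0]
    - [1, 0, 0, 27, 0]
    - [1, 0, 0, 27, 0]
    - [0.4, 0, 0, 0, 0]
    - [0.4, 0, 0, 0, 0]
    - [0.4, 0, 0, 0, 0]

```text
t: 2.35
eef_pos: [526.9, -261.3, 397.9]
eef_rot: [3.14, -0.001, 0.355]
ft_force: [-0.9, 0.1, 0.1]
width: 0.721
grip_force: 0.0
```

```bash
python3 look.py w3
```

```text
2.35 [ 526.9 -261.3  397.9] [ 3.14e+00 -1.00e-03  3.55e-01] 0.7208814903484821 [-0.9  0.1  0.1]
[158. 209. 267. 275.] 0.74 [ 520.6 -237.2  211.5]
```

View pics/w3.png

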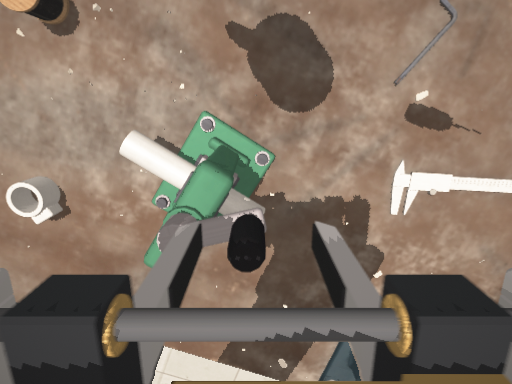

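Open fingers straddle the knob; knob top is near (247,252) and sits left of the finger middle at about 257. I'll quantify that offset.

```bash
python3 - <<'E'
from h import *
p=optics.camera_params("wrist"); print(p['camera_matrix'].round(1),p['dist_coeffs'])
P=[[527,-261,233],[527,-261,192],[499,-220,188.5]]; print(proj("wrist",P,p))
im=cv2.imread("pics/w3.png"); g=cv2.cvtColor(im,cv2.COLOR_BGR2GRAY)
for r in (215,225,235,245,255,262):
    x=np.where(g[r,215:285]<45)[0]+215; print(r,x.min(),x.max(),x.size)
T=np.array(p['pose']); R=cv2.Rodrigues(np.zeros(3))[0]
s=ctrl.state(); y=.356; ax=np.array([np.sin(y),-np.cos(y),0]); print("cam in tool y",(T[:3,3]-[527,-261.5,0])@ax, T[:3,:3].T@ax)
E
```

```text
[[311.3   0.  256.6]
 [  0.  311.3 191.2]
 [  0.    0.    1. ]] [0.00305567 0.         0.         0.         0.        ]
[[254.61207792 263.74426692]
 [254.93068384 232.48063904]
 [183.04061121 247.07765239]]
215 244 253 10
225 233 262 30
235 231 264 34
245 229 264 36
255 228 264 37
262 231 261 31
cam in tool y 0.5104830760130583 [ 9.99998460e-01  1.54729273e-03 -8.28559729e-04]
```

arm_command:
  moves:
    - [0.7, 5, -4.5, 0, 0]
    - [0.7, 0, 0, 0, 0]
    - [0.7, 0, 0, 0, 0]

```text
t: 2.82
eef_pos: [530.0, -254.7, 396.7]
eef_rot: [-3.142, 0.0, 0.356]
ft_force: [0.2, 0.9, -0.3]
width: 0.703
grip_force: 0.0
```

```bash
python3 - <<'E'
from h import *
from scipy.optimize import least_squares
for i in range(3):
    s=ctrl.state(); p=optics.camera_params("wrist"); im=optics.grab_frame("wrist")
    print(s['t'],s['eef_pos'].round(1),s['eef_rot'].round(3),np.array(p['pose'])[:3,3].round(1),s['width'].round(3))
cv2.imwrite("pics/w4.png",im[:,:,::-1]); g=im.max(2)
for r in (225,235,245,255,262,266,270):
    x=np.where(g[r,215:295]<50)[0]+215; print(r,x.min(initial=999),x.max(initial=0),x.size)
c=cv2.resize(im[180:300,150:350,::-1],None,fx=3,fy=3); cv2.imwrite("pics/w4c.png",c)
t=s['eef_pos'];print(proj("wrist",[[t[0],t[1],z] for z in (233,190)],p))
E
```

```text
Traceback (most recent call last):
AttributeError: 'float' object has no attribute 'round'
```

```bash
python3 - <<'E'
from h import *
for i in range(2):
    s=ctrl.state(); p=optics.camera_params("wrist"); im=optics.grab_frame("wrist")
    print(s['t'],s['eef_pos'].round(1),s['eef_rot'].round(3),np.array(p['pose'])[:3,3].round(1))
cv2.imwrite("pics/w4.png",im[:,:,::-1]); g=im.max(2)
for r in (225,235,245,255,262,266,270):
    x=np.where(g[r,215:295]<50)[0]+215; print(r,x.min(initial=999),x.max(initial=0),x.size)
c=cv2.resize(im[180:300,150:350,::-1],None,fx=3,fy=3); cv2.imwrite("pics/w4c.png",c)
t=s['eef_pos'];print(proj("wrist",[[t[0],t[1],z] for z in (233,190)],p))
E
```

```text
2.875 [ 530.  -254.8  396.7] [-3.142  0.     0.356] [ 605.7 -227.7  378.2]
2.925 [ 529.9 -254.9  396.7] [-3.141  0.     0.356] [ 605.7 -227.8  378.2]
225 247 264 18
235 241 271 31
245 239 273 35
255 238 274 37
262 238 274 37
266 238 274 37
270 240 272 33
[[254.88770787 264.57302279]
 [255.22486655 231.72215181]]
```

View pics/w4c.png

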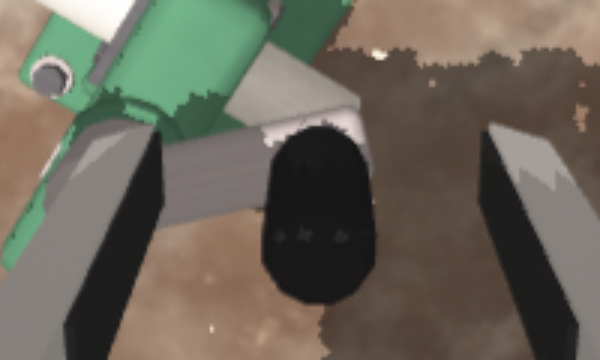

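Centred now: knob column 256, top centre row about 262. Closing.

arm_command:
  moves:
    - [0.1, 0, 0, 0, 0]
    - [0.1, 0, 0, 0, 0]
    - [0.1, 0, 0, 0, 0]
    - [0.1, 0, 0, 0, 0]
    - [0.1, 0, 0, 0, 0]
    - [0.1, 0, 0, 0, 0]

```text
t: 3.72
eef_pos: [529.9, -254.7, 396.7]
eef_rot: [-3.141, 0.0, 0.356]
ft_force: [-2.0, 1.4, 1.9]
width: 0.216
grip_force: 30.0
```

```bash
cat > orb.py <<'E'
import numpy as np,sys
cx,cy,r,a0,step,n=map(float,sys.argv[1:7]); x0,y0=map(float,sys.argv[7:9]) if len(sys.argv)>7 else (None,None)
a=np.radians(a0-step*np.arange(n+1)); P=np.c_[cx+r*np.cos(a),cy+r*np.sin(a)]
if x0 is not None: P[0]=x0,y0
d=np.diff(P,axis=0); y=.356
print(np.c_[np.degrees(a[1:]),d@[np.cos(y),np.sin(y)],d@[np.sin(y),-np.cos(y)],P[1:]].round(1))
E
python3 orb.py 501 -214 50 -54.6 11.5 24
```

```text
[[-6.610e+01 -9.900e+00  1.600e+00  5.213e+02 -2.597e+02]
 [-7.760e+01 -1.000e+01 -4.000e-01  5.117e+02 -2.628e+02]
 [-8.910e+01 -9.700e+00 -2.400e+00  5.018e+02 -2.640e+02]
 [-1.006e+02 -9.100e+00 -4.300e+00  4.918e+02 -2.631e+02]
 [-1.121e+02 -8.000e+00 -6.000e+00  4.822e+02 -2.603e+02]
 [-1.236e+02 -6.700e+00 -7.500e+00  4.733e+02 -2.556e+02]
 [-1.351e+02 -5.000e+00 -8.700e+00  4.656e+02 -2.493e+02]
 [-1.466e+02 -3.200e+00 -9.500e+00  4.593e+02 -2.415e+02]
 [-1.581e+02 -1.300e+00 -9.900e+00  4.546e+02 -2.326e+02]
 [-1.696e+02  7.000e-01 -1.000e+01  4.518e+02 -2.230e+02]
 [-1.811e+02  2.700e+00 -9.600e+00  4.510e+02 -2.130e+02]
 [-1.926e+02  4.600e+00 -8.900e+00  4.522e+02 -2.031e+02]
 [-2.041e+02  6.300e+00 -7.800e+00  4.554e+02 -1.936e+02]
 [-2.156e+02  7.700e+00 -6.400e+00  4.603e+02 -1.849e+02]
 [-2.271e+02  8.800e+00 -4.700e+00  4.670e+02 -1.774e+02]
 [-2.386e+02  9.600e+00 -2.900e+00  4.749e+02 -1.713e+02]
 [-2.501e+02  1.000e+01 -9.000e-01  4.840e+02 -1.670e+02]
 [-2.616e+02  1.000e+01  1.100e+00  4.937e+02 -1.645e+02]
 [-2.731e+02  9.500e+00  3.100e+00  5.037e+02 -1.641e+02]
 [-2.846e+02  8.700e+00  4.900e+00  5.136e+02 -1.656e+02]
 [-2.961e+02  7.600e+00  6.500e+00  5.230e+02 -1.691e+02]
 [-3.076e+02  6.100e+00  7.900e+00  5.315e+02 -1.744e+02]
 [-3.191e+02  4.400e+00  9.000e+00  5.388e+02 -1.813e+02]
 [-3.306e+02  2.600e+00  9.700e+00  5.446e+02 -1.895e+02]]
```

Gripped (opening 0.216 ≈ 20 mm). First part of the circle, checking forces.

arm_command:
  moves:
    - [0.1, -9.9, 1.6, 0, 0]
    - [0.1, -10, -0.4, 0, 0]
    - [0.1, -9.7, -2.4, 0, 0]
    - [0.1, -9.1, -4.3, 0, 0]

```text
t: 4.22
eef_pos: [491.4, -262.4, 396.7]
eef_rot: [-3.14, -0.001, 0.356]
ft_force: [4.8, 10.6, 0.3]
width: 0.216
grip_force: 30.0
```

arm_command:
  moves:
    - [0.1, -8.2, -6.5, 0, 0]
    - [0.1, -6.7, -7.5, 0, 0]
    - [0.1, -5.0, -8.7, 0, 0]
    - [0.1, -3.2, -9.5, 0, 0]

```text
t: 4.72
eef_pos: [459.2, -240.4, 396.8]
eef_rot: [3.141, -0.003, 0.356]
ft_force: [13.9, 6.0, -9.0]
width: 0.216
grip_force: 30.0
```

```bash
python3 orb.py 502 -213.2 50 -146.6 11.5 16 459.2 -241.1
```

```text
[[-1.581e+02 -1.000e-01 -9.900e+00  4.556e+02 -2.318e+02]
 [-1.696e+02  7.000e-01 -1.000e+01  4.528e+02 -2.222e+02]
 [-1.811e+02  2.700e+00 -9.600e+00  4.520e+02 -2.122e+02]
 [-1.926e+02  4.600e+00 -8.900e+00  4.532e+02 -2.023e+02]
 [-2.041e+02  6.300e+00 -7.800e+00  4.564e+02 -1.928e+02]
 [-2.156e+02  7.700e+00 -6.400e+00  4.613e+02 -1.841e+02]
 [-2.271e+02  8.800e+00 -4.700e+00  4.680e+02 -1.766e+02]
 [-2.386e+02  9.600e+00 -2.900e+00  4.759e+02 -1.705e+02]
 [-2.501e+02  1.000e+01 -9.000e-01  4.850e+02 -1.662e+02]
 [-2.616e+02  1.000e+01  1.100e+00  4.947e+02 -1.637e+02]
 [-2.731e+02  9.500e+00  3.100e+00  5.047e+02 -1.633e+02]
 [-2.846e+02  8.700e+00  4.900e+00  5.146e+02 -1.648e+02]
 [-2.961e+02  7.600e+00  6.500e+00  5.240e+02 -1.683e+02]
 [-3.076e+02  6.100e+00  7.900e+00  5.325e+02 -1.736e+02]
 [-3.191e+02  4.400e+00  9.000e+00  5.398e+02 -1.805e+02]
 [-3.306e+02  2.600e+00  9.700e+00  5.456e+02 -1.887e+02]]
```

arm_command:
  moves:
    - [0.1, -0.1, -9.9, 0, 0]
    - [0.1, 0.7, -10, 0, 0]
    - [0.1, 2.7, -9.6, 0, 0]
    - [0.1, 4.6, -8.9, 0, 0]

```text
t: 5.22
eef_pos: [452.6, -202.8, 396.8]
eef_rot: [3.14, -0.001, 0.355]
ft_force: [6.3, -3.5, -6.9]
width: 0.213
grip_force: 30.0
```

Forces are small; continuing.

arm_command:
  moves:
    - [0.1, 6.3, -7.8, 0, 0]
    - [0.1, 7.7, -6.4, 0, 0]
    - [0.1, 8.8, -4.7, 0, 0]
    - [0.1, 9.6, -2.9, 0, 0]

```text
t: 5.72
eef_pos: [476.0, -170.3, 396.7]
eef_rot: [-3.141, 0.0, 0.356]
ft_force: [0.5, -4.1, -1.3]
width: 0.22
grip_force: 30.0
```

arm_command:
  moves:
    - [0.1, 10, -0.9, 0, 0]
    - [0.1, 10, 1.1, 0, 0]
    - [0.1, 9.5, 3.1, 0, 0]
    - [0.1, 8.7, 4.9, 0, 0]

```text
t: 6.22
eef_pos: [515.1, -164.7, 396.7]
eef_rot: [-3.141, -0.0, 0.356]
ft_force: [-3.0, -0.7, 2.8]
width: 0.215
grip_force: 30.0
```

arm_command:
  moves:
    - [0.1, 7.6, 6.5, 0, 0]
    - [0.1, 6.1, 7.9, 0, 0]
    - [0.1, 4.4, 9.0, 0, 0]
    - [0.1, 2.6, 9.7, 0, 0]
    - [0.1, 0, 0, 0, 0]
    - [0.1, 0, 0, 0, 0]

```text
t: 6.98
eef_pos: [545.7, -189.2, 396.8]
eef_rot: [3.141, -0.001, 0.355]
ft_force: [6.6, 0.7, -3.5]
width: 0.219
grip_force: 30.0
```

arm_command:
  moves:
    - [0.7, 0, 0, 0, 0]
    - [0.7, 0, 0, 0, 0]
    - [0.7, 0, 0, 0, 0]
    - [0.7, 0, 0, 0, 0]
    - [0.7, 0, 0, -30, 0]
    - [0.7, 0, 0, -40, 0]
    - [0.7, -20, 0, -40, 0]
    - [0.7, -40, 0, 0, 0]

```text
t: 7.98
eef_pos: [489.5, -209.3, 509.4]
eef_rot: [3.139, -0.004, 0.358]
ft_force: [1.0, -0.7, -1.3]
width: 0.698
grip_force: 0.0
```

arm_command:
  moves:
    - [0.7, -20, 0, 0, 0]
    - [0.7, 0, 0, 0, 0]
    - [0.7, 0, 0, 0, 0]

```text
t: 8.35
eef_pos: [471.0, -216.2, 506.4]
eef_rot: [-3.141, -0.0, 0.356]
ft_force: [0.8, 0.9, 0.5]
width: 0.703
grip_force: 0.0
```

```bash
python3 look.py w5; python3 - <<'E'
from h import *
a=cv2.imread("pics/w5.png"); b=optics.grab_frame("scene")[160:250,210:280,::-1]
cv2.imwrite("pics/fin.png",np.hstack([cv2.resize(a,(512,384)),cv2.resize(b,(288,384),interpolation=cv2.INTER_CUBIC)]))
E
```

```text
8.35 [ 471.  -216.2  506.4] [-3.141 -0.     0.356] 0.7033083594942908 [0.8 0.9 0.5]
[244.  94. 279. 174.] 0.74 [ 523.7 -201.8  211.5]
```

View pics/fin.png

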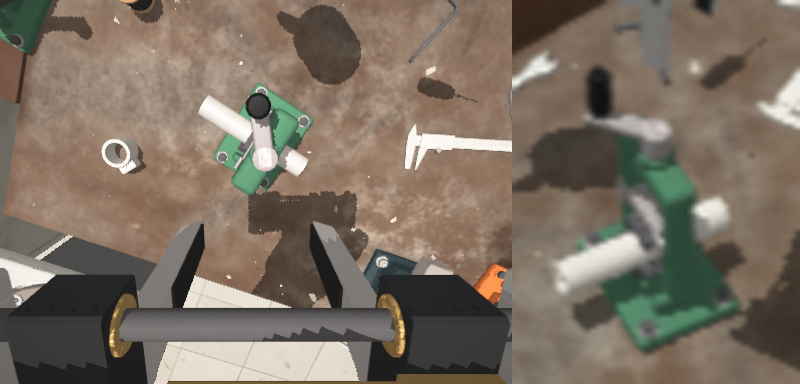

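The crank has turned: knob top at about (258,105), hub at (265,159). The tube is in the V and the gripper is clear. One numeric check of q from this still picture.

```bash
python3 - <<'E'
from h import *
p=optics.camera_params("wrist")
k=back("wrist",(258.5,105.5),233,p); h=back("wrist",(265,159.5),188.5,p); t1=back("wrist",(206,107),53,p); t2=back("wrist",(301,165),53,p)
c1=back("wrist",(259,83),14,p); c2=back("wrist",(312,121),14,p)
an=lambda v:np.degrees(np.arctan2(v[1],v[0]))
print(k,h,"knob ang",an(k-h),"yaw tube",an(t1-t2)-90,"yaw base",an(c1-c2)-90)
for yaw in (an(t1-t2)-90,an(c1-c2)-90): print("q",np.radians((yaw-an(k-h))%360))
E
```

```text
[ 545.77416064 -190.83121562  233.        ] [ 500.45644421 -214.76739246  188.5       ] knob ang 27.842380549257843 yaw tube -10.77184766898688 yaw base -13.708946375112731
q 5.609239886654713
q 5.557977843776751
```

q is about 5.58, roughly a quarter turn past first touch at 4.0.

```bash
python3 -c "
from workcell import close_job; print(close_job())"
```

```text
the job is handed in; nothing more can be done
None
```

I turned the tube vise's crank clockwise to about q = 5.58 rad, roughly a quarter turn past first touch, with the tube still in its V, then released the crank, left the empty vise's crank alone, and handed the job in at about 8.5 s.

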